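# Close up a tin bay with the sliding shelf divider

## Task

Close up the tin bay on the display tray: with your fingertips, push the upright divider along its rail towards the tins until its sprung ball clicks over the low ridge and drops into the notch of the small steel clip, and leave it seated there without forcing it on over the high ridge. Only push the divider, do not pinch it or lift its panel out of the carriage, and leave the tins, the spray can and the filling knife where they are. Finish with the hand clear of everything.

Things in the scene. Friction and masses are not known exactly. Their poses are not given: they have to be found in the camera images.
- tray: White display tray fixed on the counter. Origin on the counter; it spans x -100 to +140 mm, y -310 to +310 mm, top 18 mm up. y runs along the rail towards the tins, x across it away from the robot, z up. The aluminium rail, 24 mm wide, top 28 mm above the counter, runs along y at x = +60 mm. A thin lip at x = -100 mm is 32 mm high.
- carriage (a joint): Position of the divider along the rail, m, growing along tray +y. At 0 it stands at tray y = -200 mm; it starts at 0 to 0.07, can go to 0.36, slides with about 2 N of friction and stays where left. The carriage is a low black block on the rail, 100 mm along y, tray x +30 to +118 mm, top 56 mm above the counter (the panel's socket 68 mm); too big to grip.
- panel_top (a point): Middle of the top edge of the divider's upright grey panel, 145 mm above the counter, at tray x = -5 mm. The panel stands across the rail: 160 mm along tray x (-85 to +75), 12 mm thick along y, lower edge 30 mm up. Push it along tray +y on its near face, e.g. at tray x = -10 mm, 100 mm above the counter; only the carriage (below 68 mm) stands before it.
- near_face: The half of the panel turned away from the tins (tray -y side), 6 mm thick: the face to push. Origin: on the counter plane, in the panel's mid plane at tray x = 0.
- far_face: The half of the panel turned to the tins (tray +y side), 6 mm thick. Origin as near_face. Pressing both faces at once counts as pinching.
- panel (a joint): How far the panel has been lifted out of the carriage, m. 0 = fully down. It sits there by its weight (about 0.2 kg) and 1 N of friction.
- plunger (a joint): How far the sprung steel ball (10 mm across, under the carriage, in the panel's mid plane at tray x = +105 mm) is pushed up, m. 0 = fully down, about 0.002 on the crest of the low ridge. Down again between the ridges = seated. The spring pushes it down with about 7 N.
- ball_line (a point): Point on the carriage straight below the ball, 30 mm above the counter, in the panel's mid plane, tray x = +105 mm. It must end over notch.
- clip: Dark steel notch clip fixed on the tray beside the rail, 34 (x) by 50 (y) mm, 11 mm thick, with two bright round cross ridges. Origin: underside centre, level with the notch; axes as the tray's. At tray x = +105 mm, y from +20 to +90 mm. The low ridge (3.5 mm high, crest at y = -6 mm) comes first, the high one (9 mm, y = +12 mm) is on the tins' side.
- notch (a point): Point in the notch between the ridges, 30 mm above the counter. Pushing takes about 2 N on plain rail, 7 N climbing the low ridge; then the force dips as the ball drops in and draws the divider to the notch within 1 mm. Forcing it over the high ridge takes about 20 N. Seated, it stays when let go.
- tin_a: Bystander: closed steel paint tin with blue band, 74 mm across, 95 mm high, standing on the tray beyond the clip. Origin: centre of its base. Once the divider is seated, about 30 to 40 mm are left between the panel and this tin.
- tin_b: Bystander: second tin of the same kind, in the same row behind tin_a. Origin: centre of its base.
- spray_can: Bystander: white spray can, 65 mm across, 188 mm high, on the counter on the robot's side of the tray, near the tins' end. Origin: centre of its base.
- filling_knife: Bystander: filling knife, 200 mm long, lying on the counter beyond the tray. Origin: under its middle; its x axis points to the blade.

How it is judged (in metres and radians):
At the end, for the whole second after the job is handed in: The ball is down in the notch (ball_line within 3 mm of the notch along the rail, ball raised less than 1.5 mm), the divider at rest, its panel fully down (within 4 mm), and the tins, spray can and filling knife within 10 mm of where they stood (y of ball_line in the frame of clip between -0.003 and 0.003 m and value of joint plunger below 0.0015 m and velocity of joint carriage between -0.005 and 0.005 m/s and value of joint panel below 0.004 m and distance of each of tin_a, tin_b, spray_can, filling_knife from where it was at the start of the episode below 0.01 m); the robot touches nothing.
It fails at once if the divider is forced on over the high ridge (ball more than 8 mm past the notch) (y of ball_line in the frame of clip above 0.008 m).
It fails at once if the panel is lifted out of its carriage (more than 10 mm) (value of joint panel above 0.01 m).
It fails at once if the panel is pinched: fingers press on both of its faces (contact force between the fingers and near_face above 2 N and contact force between the fingers and far_face above 2 N).
It fails at once if a tin, the spray can or the filling knife is moved or lifted (more than 10 mm) (distance of any of tin_a, tin_b, spray_can, filling_knife from where it was at the start of the episode above 0.01 m).
It also fails if it takes over 40 s, if anything falls off the work surface, if the arm or the gripper's body presses on something with over 40 N, if the wrist force passes 120 N, or if a joint passes its speed limit or range.

## Robot

A 6-joint arm with a two-finger parallel gripper is mounted at the origin on the work surface. World frame = base frame: x ahead of the robot, y to its left, z up, the work surface at z = 0. Lengths are in mm, angles in rad, forces in N, time in s.
With the tool pointing down it reaches from about 400 to 925 mm from the base axis. Payload 12.5 kg.
Tool frame: the origin (TCP) lies on the centre line of the jaws, within the pads' length; the fingertips stand ctrl.tips_ahead ahead of it and the grasp point (between the pads) lies 11 mm behind it (ctrl.tips_ahead is the distance from the TCP to the fingertips, in mm); z points along the fingers, y is the direction in which the jaws open and shut (so a half turn about z gives the same grasp; the last joint's range is limited). The gripper opens to 95 mm and grips with 3 to 60 N. Pads are 20 mm wide; open, the fingers measure 119 mm over their backs; the gripper's body (75 mm by 180 mm) begins 59 mm behind the grasp point.
Start: joints at [-1.265, 0.491, 1.559, -0, 1.092, -0.106], TCP at [250.186, -572.759, 222.661] pointing down, gripper open.
Joint ranges: [-3.1, 3.1], [-0.84, 2.19], [0.05, 2.79], [-1.13, 4.28], [0.06, 2.93], [-2.69, 2.69]. Speed limits (rad/s): [2.22, 2.22, 2.79, 3.14, 3.14, 3.14].

## Interface

Orientations are given as a rotation vector (axis times angle).
In Python, from workcell import ctrl gives the robot as it stands. The module is installed in compiled form; this text tells all that it offers. Calls block until the motion is done:
- ctrl.move_pose(position, orientation): joint-space move of the TCP to a pose.
- ctrl.line_to(position, orientation=None, velocity=150, f_stop=None): straight line of the TCP; orientation=None keeps the orientation; velocity is the mean speed in mm/s. With f_stop (N) it stops when the force on the tool has changed by that much, and returns True; else False.
- ctrl.set_joints(angles): joint-space move.
- ctrl.gripper_to(opening, squeeze=None): finger opening in mm; squeeze is the grip in N (None keeps the last); returns when the fingers have stopped.
- ctrl.hold(seconds).
- ctrl.solve_ik(position, orientation): joint angles nearest the present ones, or None.
- ctrl.observe(): the state.
- ctrl.grab_frame(name): name is "side" or "top"; returns the picture (420x560x3 uint8, blue, green, red); there is no depth.
- ctrl.camera_model(name): a dict with "camera_matrix" (3x3 intrinsics, pixels), "k1" (the pictures are not rectified: a ray, as slopes to the right and down, at radius r is drawn at 1 + k1 r^2 times it, then the intrinsics apply), "T" (4x4, takes a point from camera to world coordinates). Camera axes: x right, y down, z forward; pixel columns grow to the right and rows downward; lengths in mm; the calibration is good to about 2 mm. A picture is of the moment at which its call begins. camera_model takes no time and is no camera call.
A pose or a line that the arm cannot do raises ctrl.PlanningError and nothing moves.
- ctrl.finish_job(): hands the job in, once; it reports no verdict.
Trained networks look in the newest picture that a camera, given by its name, has taken for a name from the list of things; names that differ only in an ending like _2 or _b are one class to them, and where a whole thing is asked for, a point or a joint stands for the part that bears it (a point fixed in the world has none). Each returns a list of dicts, best first, with "conf" (0 to 1); they miss things now and then, are a little off and sometimes report something else, mostly with a low value. They report only what shows in the picture. A call takes as long as a camera call.
- ctrl.boxes_of(camera, target): "position" ([column, row] in pixels, amid what is visible of it).
- ctrl.cut_out(camera, target): "pixels" (420x560 bool, what is visible of it) and "position" ([column, row] in pixels, amid what is visible of it).
The state is a dict: "time": time; "joint_pos": joint angles; "qd": joint speeds; "tau": joint torques, N m; "position": TCP position; "tool_rot": TCP orientation; "force": force on the tool from outside, world axes, zero at the start; "moment": the same for the moment, N m; "width": finger opening in mm.
Only numpy, scipy, OpenCV 4.12 (cv2) and the standard library are available. Lean on these libraries where they do the work, as an engineer would, in place of code of your own. Each camera call takes 0.05 s, during which the arm holds its last target.

## Working session

There is one attempt and no reset: what is moved stays moved. The work goes in short steps, each a Python script; the robot and the scene stay as the last script left them, time stands still between calls to the robot, and variables do not carry over. Pictures are saved under pics/ and viewed, and the job is handed in when it is done.

```bash
mkdir -p pics; cat > h.py <<'E'
import numpy as np, cv2
from workcell import ctrl
def proj(cam,P):
    m=ctrl.camera_model(cam);T=np.array(m["T"]);K=np.array(m["camera_matrix"])
    p=(np.linalg.inv(T)@np.r_[P,1])[:3]; s=p[:2]/p[2]; s=s*(1+m["k1"]*(s@s))
    return (K@np.r_[s,1])[:2]
def ray(cam,px):
    m=ctrl.camera_model(cam);T=np.array(m["T"]);K=np.array(m["camera_matrix"])
    d=cv2.undistortPoints(np.array([[px]],float),K,np.array([m["k1"],0,0,0.]))[0,0]
    return T[:3,3],T[:3,:3]@np.r_[d,1]
def atz(cam,px,z):
    o,d=ray(cam,px); return o+d*(z-o[2])/d[2]
E
python3 - <<'E'
from h import *
for c in("side","top"):
    cv2.imwrite(f"pics/{c}0.png",ctrl.grab_frame(c)); m=ctrl.camera_model(c); print(c,np.round(m["T"],2).tolist(),m["camera_matrix"],m["k1"])
    for t in("tray","carriage","panel_top","near_face","clip","tin_a","spray_can","filling_knife","ball_line"):
        print(t,[(np.round(d["position"]),round(d["conf"],2)) for d in ctrl.boxes_of(c,t)])
s=ctrl.observe();print(s["time"],s["position"],s["tool_rot"],s["force"],s["width"],ctrl.tips_ahead)
E
```

```text
side [[0.96, -0.22, 0.19, 428.57], [-0.3, -0.75, 0.59, -426.69], [0.01, -0.62, -0.78, 695.58], [0.0, 0.0, 0.0, 1.0]] [[390.78891707   0.         276.59343216]
 [  0.         390.78891707 209.80528714]
 [  0.           0.           1.        ]] -0.04658041309419185
tray [(array([280., 302.]), 0.83)]
carriage [(array([138., 173.]), 0.68), (array([316., 334.]), 0.58)]
panel_top [(array([292., 328.]), 0.68), (array([318., 333.]), 0.15)]
near_face [(array([288., 217.]), 0.18)]
clip [(array([289., 220.]), 0.76), (array([215., 197.]), 0.66)]
tin_a [(array([217., 196.]), 0.81), (array([202., 156.]), 0.58)]
spray_can [(array([139., 171.]), 0.78)]
filling_knife [(array([358., 226.]), 0.58)]
ball_line [(array([319., 332.]), 0.92)]
top [[0.02, -0.98, 0.19, 374.76], [-1.0, -0.02, 0.01, 23.28], [-0.01, -0.19, -0.98, 1010.4], [0.0, 0.0, 0.0, 1.0]] [[487.19090287   0.         286.70768708]
 [  0.         487.19090287 216.15413416]
 [  0.           0.           1.        ]] -0.09111428190330062
tray [(array([327., 229.]), 0.97), (array([284., 196.]), 0.49)]
carriage [(array([414., 207.]), 0.92), (array([284., 191.]), 0.52)]
panel_top [(array([418., 230.]), 0.92), (array([194., 257.]), 0.44)]
near_face [(array([426., 227.]), 0.54)]
clip [(array([280., 191.]), 0.93)]
tin_a [(array([194., 256.]), 0.87), (array([282., 193.]), 0.65), (array([248., 257.]), 0.61)]
spray_can [(array([198., 333.]), 0.95), (array([196., 256.]), 0.72)]
filling_knife [(array([303., 136.]), 0.69), (array([418., 233.]), 0.57)]
ball_line [(array([413., 206.]), 0.98)]
1.0 [ 250.19419313 -572.75143376  222.65992077] [3.07515371e+00 6.42328192e-01 5.93537095e-05] [-0.32309144 -0.56449551  0.05183775] 95.19558480732282 8.0
```

View pics/side0.png

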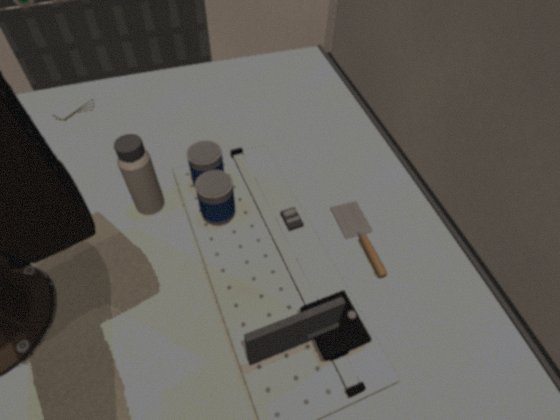

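View pics/top0.png

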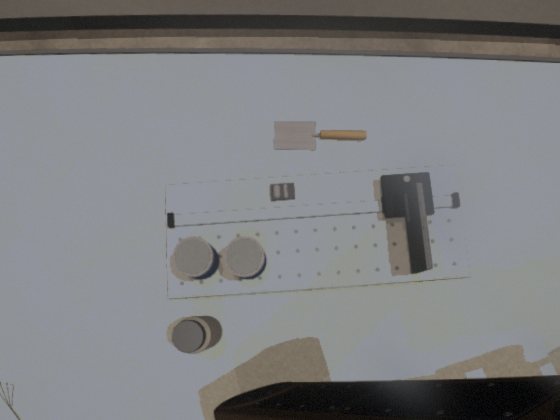

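The top view shows the tray running left-right (tins at the left, about (195,258) and (245,257)), the clip at (283,191), and the divider panel at about (418,230). I'll zoom in and fit the tray frame.

```bash
python3 - <<'E'
from h import *
im=cv2.imread("pics/top0.png")
def enh(a,f): 
    a=cv2.resize(a,None,fx=f,fy=f,interpolation=cv2.INTER_CUBIC); return np.clip(a.astype(float)*1.6,0,255).astype(np.uint8)
cv2.imwrite("pics/t_clip.png",enh(im[160:220,250:320],8)); cv2.imwrite("pics/t_div.png",enh(im[155:295,365:485],5)[:600])
cv2.imwrite("pics/t_div.png",cv2.resize(enh(im[155:295,365:485],4),None,fx=1,fy=1))
for t in("tray","clip","near_face","far_face","carriage","panel_top"):
    r=ctrl.cut_out("top",t)
    if r and r[0]["conf"]>.4:
        m=r[0]["pixels"]; pts=np.argwhere(m)[:,::-1].astype(np.float32)
        q=cv2.minAreaRect(pts); b=cv2.boxPoints(q)
        z={"tray":18,"clip":29,"carriage":56}.get(t,145)
        W=np.array([atz("top",p,z)[:2] for p in b]); print(t,r[0]["conf"],m.sum(),np.round(r[0]["position"],1),np.round(b).tolist(),np.round(W,1).tolist(), np.round(W.mean(0),1))
E
```

```text
tray 0.95 30640 [329.3 229.6] [[160.0, 184.0], [462.0, 163.0], [470.0, 278.0], [168.0, 300.0]] [[630.1, 307.2], [690.0, -336.2], [444.2, -341.7], [389.2, 273.8]] [538.4 -24.2]
clip 0.8 416 [283.2 194.1] [[269.0, 184.0], [293.0, 182.0], [295.0, 200.0], [271.0, 202.0]] [[631.3, 74.2], [636.2, 24.2], [598.4, 20.7], [593.6, 70.3]] [614.9  47.3]
near_face 0.65 207 [427.3 218.1] [[419.0, 186.0], [423.0, 186.0], [434.0, 267.0], [430.0, 267.0]] [[602.4, -206.6], [603.6, -213.7], [455.1, -230.0], [454.0, -223.2]] [ 528.8 -218.4]
far_face 0.97 1274 [415.3 233.5] [[399.0, 186.0], [417.0, 184.0], [429.0, 270.0], [411.0, 273.0]] [[602.0, -170.2], [607.4, -204.2], [448.8, -220.6], [444.0, -187.7]] [ 525.5 -195.7]
carriage 0.62 3388 [413.5 206.6] [[379.0, 175.0], [430.0, 171.0], [439.0, 271.0], [387.0, 275.0]] [[647.1, -149.2], [658.6, -255.2], [455.2, -264.8], [445.3, -162.8]] [ 551.6 -208. ]
panel_top 0.94 1821 [415.9 227.1] [[399.0, 185.0], [422.0, 182.0], [433.0, 271.0], [410.0, 274.0]] [[603.9, -169.5], [610.5, -212.6], [447.8, -228.4], [441.9, -186.7]] [ 526.  -199.3]
```

```bash
sleep 1
```

```text
(no output)
```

View pics/t_div.png

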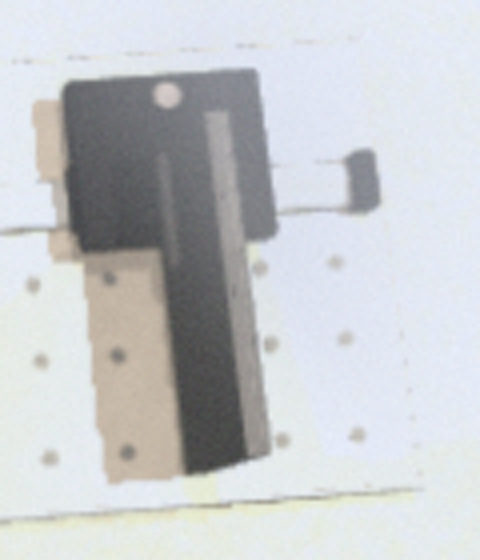

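View pics/t_clip.png

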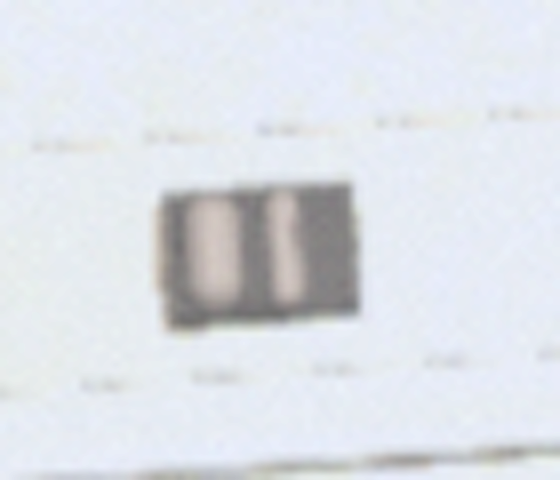

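```bash
python3 - <<'E'
from h import *
A=lambda p,z:atz("top",p,z)[:2]
l0,l1=A((470,277.5),32),A((168,298),32)
p0,p1=A((429.6,268.7),145),A((419.1,182.6),145)
scr=A((406.7,179),56)
c=[A(p,z) for p,z in(((270,184.4),29),((293.7,182.9),29),((294.6,199.4),29),((271,201),29))]
r0=A((365+372/4,155+182/4),30); r1=A((170.5,219.5),30)
low=A((250+287/8,160+247/8),31);high=A((250+215/8,160+250/8),36)
yaw=lambda a,b:np.degrees(np.arctan2(-(b-a)[0],(b-a)[1]))
print("lip",l0,l1,yaw(l0,l1),np.linalg.norm(l1-l0))
print("rail",r0,r1,yaw(r0,r1)); d=p1-p0;print("panel",p0,p1,np.degrees(np.arctan2(d[1],d[0])),np.linalg.norm(d),(p0+p1)/2)
print("scr",scr,"clip",np.mean(c,0),"low",low,"high",high)
a=np.radians(np.mean([yaw(l0,l1),yaw(r0,r1),np.degrees(np.arctan2(d[1],d[0]))]))
ex=np.array([np.cos(a),np.sin(a)]);ey=np.array([-np.sin(a),np.cos(a)])
print("a",np.degrees(a))
for n,q in dict(lip0=l0,lip1=l1,r0=r0,r1=r1,pm=(p0+p1)/2,scr=scr,clip=np.mean(c,0),low=low,high=high).items(): print(n,np.round([q@ex,q@ey],1))
for t,px,z in(("tin",(194,257),113),("tin2",(244,256),113),("spray",(188,336),188)):
    q=A(px,z);print(t,q,q@ex,q@ey)
E
```

```text
lip [ 444.72887499 -336.1389958 ] [392.16039331 270.53677139] 4.952312145510279 608.9490387211808
rail [ 604.10993258 -318.90489287] [552.28070663 276.06919106] 4.978567050601383
panel [ 451.3660698  -221.79154855] [ 609.51314683 -207.51261441] 5.159186942967177 158.79038363424655 [ 530.43960831 -214.65208148]
scr [ 640.65619445 -206.03091789] clip [615.20302436  46.77062275] low [617.02160339  39.42583214] high [614.63972166  57.84996746]
a 5.030022046359613
lip0 [ 413.5 -373.8]
lip1 [414.4 235.1]
r0 [ 573.8 -370.6]
r1 [574.4 226.6]
pm [ 509.6 -260.3]
scr [ 620.1 -261.4]
clip [616.9  -7.3]
low [618.1 -14.8]
high [617.3   3.7]
tin [467.37789999 205.91950936] 483.6325309293225 164.1478624962414
tin2 [471.33018063 112.88283643] 479.4123475177377 71.12295677430248
spray [327.79561122 193.87294445] 343.53157311427333 164.3859470807157
```

Tray yaw is about 5.03° and tray x is 514 in the rotated frame. The panel's mid plane is at y'≈-260.3 and the notch at y'≈-8, so it has about 252 mm to travel. I'll move in behind the near face with the fingers closed and feel for contact.

```bash
cat >> h.py <<'E'
from scipy.spatial.transform import Rotation as R
a=np.radians(5.03); ex=np.array([np.cos(a),np.sin(a)]);ey=np.array([-np.sin(a),np.cos(a)])
def W(xp,yp,z): q=xp*ex+yp*ey; return np.r_[q,z]
def ori(t2): t=np.radians(t2/2); return np.pi*np.array([np.cos(t),np.sin(t),0])
def st():
    s=ctrl.observe(); p=s["position"]; f=np.array(s["force"]); return s["time"],p[:2]@ex,p[:2]@ey,p[2],f[:2]@ex,f[:2]@ey,f[2]
def show(l=""): print(l,np.round(st(),2))
E
python3 - <<'E'
from h import *
show()
for t in(95.03,-84.97): 
    q=ctrl.solve_ik(W(504,-310,215),ori(t)); q2=ctrl.solve_ik(W(504,-20,100),ori(t)); print(t,q,q2)
ctrl.gripper_to(0)
O=ori(95.03) 
q=[ctrl.solve_ik(W(504,-310,215),ori(t)) for t in(95.03,-84.97)]
cur=np.array(ctrl.observe()["joint_pos"]); i=min((k for k in(0,1) if q[k] is not None),key=lambda k:np.abs(np.array(q[k])-cur).max())
T=(95.03,-84.97)[i];print("T",T); open("T.txt","w").write(str(T))
ctrl.move_pose(W(504,-310,215),ori(T));show()
ctrl.line_to(W(504,-310,100),velocity=120);show()
cv2.imwrite("pics/top1.png",ctrl.grab_frame("top"));cv2.imwrite("pics/side1.png",ctrl.grab_frame("side"));print(ctrl.observe()["width"])
E
```

```text
[ 1.3000e+00  1.9902e+02 -5.9249e+02  2.2267e+02  1.7000e-01  4.6000e-01
  5.2000e-01]
95.03 [-5.75247901e-01  4.51239226e-01  1.65237974e+00 -4.44089210e-16
  1.03797369e+00 -6.63037962e-01] [-8.28973897e-02  4.95345871e-01  1.97709631e+00 -4.44089210e-16
  6.69150469e-01 -1.70687451e-01]
-84.97 [-5.75247901e-01  4.51239226e-01  1.65237974e+00 -4.44089210e-16
  1.03797369e+00  2.47855469e+00] None
T 95.03
 [ 4.3500e+00  5.0360e+02 -3.1087e+02  2.1500e+02 -3.4000e-01  1.0000e-01
 -4.9000e-01]
 [ 5.4600e+00  5.0425e+02 -3.1025e+02  1.0065e+02 -4.9000e-01  1.0000e-02
  2.7000e-01]
0.7067202027070494
```

View pics/top1.png

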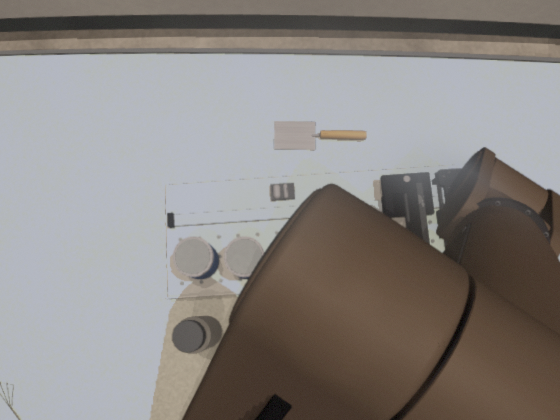

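View pics/side1.png

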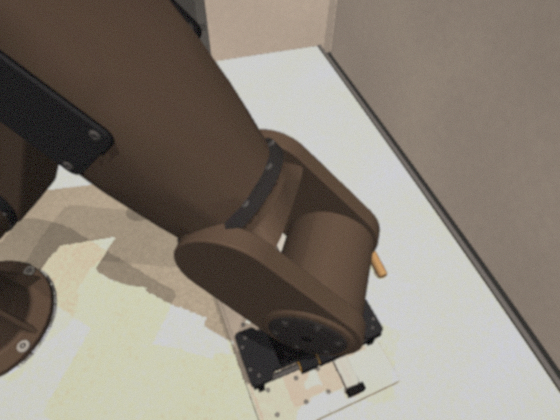

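The hand is behind the divider (side view, around (310,365)); the panel is untouched. Now contact, then a slow push.

```bash
python3 - <<'E'
from h import *
print(ctrl.line_to(W(504,-266,100),velocity=30,f_stop=1.3));show("contact")
ctrl.hold(.1);show()
y=st()[2]
print(ctrl.line_to(W(504,y+100,100),velocity=50,f_stop=12));show("p1")
cv2.imwrite("pics/top2.png",ctrl.grab_frame("top"));cv2.imwrite("pics/side2.png",ctrl.grab_frame("side"))
E
```

```text
True
contact [ 6.5500e+00  5.0386e+02 -2.7838e+02  9.9730e+01 -4.8000e-01 -1.2000e-01
 -9.9000e-01]
 [ 6.6500e+00  5.0377e+02 -2.7873e+02  9.9520e+01 -3.4000e-01 -6.6000e-01
 -9.0000e-02]
False
p1 [ 8.8000e+00  5.0412e+02 -1.7878e+02  1.0006e+02 -5.9000e-01 -2.0000e-01
  1.4700e+00]
```

```bash
python3 -c "
import cv2,numpy as np
cv2.imwrite('pics/m2.png',np.hstack([cv2.resize(cv2.imread('pics/top2.png'),(400,300)),cv2.resize(cv2.imread('pics/side2.png'),(400,300))]))"
```

```text
(no output)
```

View pics/top2.png

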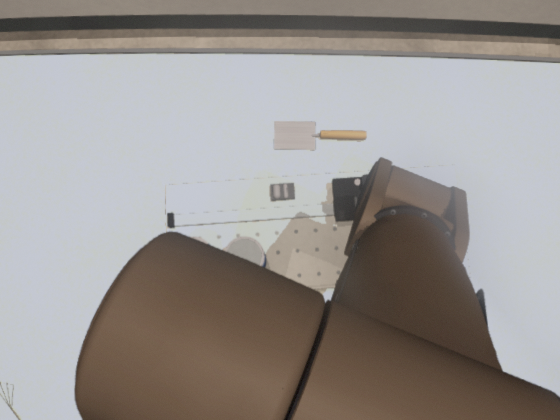

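View pics/side2.png

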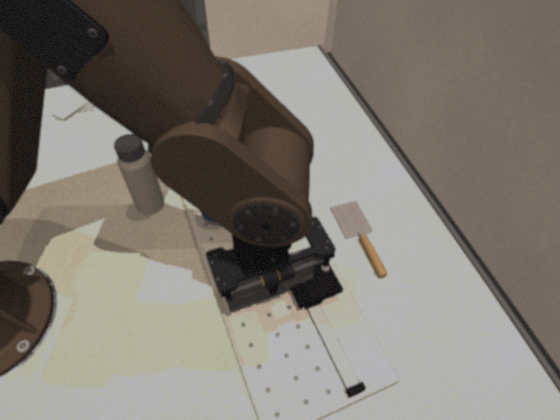

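```bash
python3 - <<'E'
from h import *
im=cv2.imread("pics/top2.png");c=im[160:230,320:400]
cv2.imwrite("pics/z2.png",np.clip(cv2.resize(c,None,fx=7,fy=7,interpolation=2).astype(float)*1.5,0,255).astype(np.uint8))
E
```

```text
(no output)
```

View pics/z2.png

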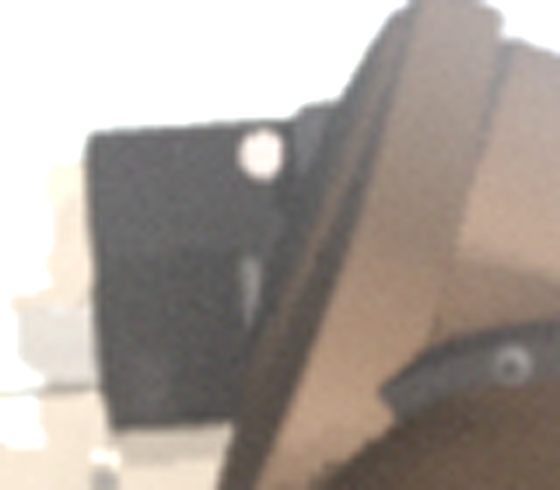

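```bash
python3 - <<'E'
from h import *
for p in((357.4,182),(332.6,179.3),(406.7,179),(381,176)):
    q=atz("top",p,56)[:2];print(np.round([q@ex,q@ey],1))
E
```

```text
[ 620.5 -160.4]
[ 629.5 -110.7]
[ 620.1 -261.4]
[ 629.9 -209.6]
```

The push is clean: the screw above the ball moved from (407,179) to (357,182), which is 100 mm. The midplane sits about 18 mm ahead of the TCP, so seating should come near TCP y'≈-26. I'll go to just before the ridge, then take fine steps while watching the force.

```bash
python3 - <<'E'
from h import *
print(ctrl.line_to(W(504,-48,100),velocity=60,f_stop=10));show("p2")
def favg(n=4):
    v=[]
    for _ in range(n): ctrl.hold(.03); v.append(st())
    return np.mean(v,0)
y=-48.;peak=0
while y<-27:
    y+=1.
    hit=ctrl.line_to(W(504,y,100),velocity=15,f_stop=10)
    m=favg(); print(np.round(m,2),hit)
    peak=max(peak,-m[5])
    if hit or (peak>3.5 and -m[5]<1.0): break
cv2.imwrite("pics/top3.png",ctrl.grab_frame("top"));cv2.imwrite("pics/side3.png",ctrl.grab_frame("side"))
E
```

```text
False
p2 [ 1.1220e+01  5.0415e+02 -4.8060e+01  9.9970e+01  9.2000e-01 -1.0000e-01
 -4.0000e-02]
[ 11.56 504.15 -47.05 100.01   0.61  -1.14  -1.15] False
[ 1.1940e+01  5.0406e+02 -4.5970e+01  1.0003e+02  7.9000e-01 -1.0500e+00
  6.0000e-02] False
[ 1.2320e+01  5.0398e+02 -4.4940e+01  1.0002e+02  5.4000e-01 -1.1300e+00
  2.4000e-01] False
[ 12.71 503.95 -43.94 100.01   0.55  -0.9    0.54] False
[ 1.3090e+01  5.0395e+02 -4.2940e+01  1.0000e+02 -2.0000e-02 -8.3000e-01
  9.8000e-01] False
[ 1.3480e+01  5.0396e+02 -4.1950e+01  9.9990e+01 -2.0000e-01 -7.7000e-01
  6.3000e-01] False
[ 1.3860e+01  5.0396e+02 -4.0930e+01  9.9990e+01 -1.6000e-01 -8.1000e-01
  3.1000e-01] False
[ 1.4240e+01  5.0396e+02 -3.9940e+01  9.9980e+01 -4.6000e-01 -1.1100e+00
  1.8000e-01] False
[ 1.4620e+01  5.0398e+02 -3.8940e+01  9.9980e+01 -7.3000e-01 -9.9000e-01
 -3.0000e-02] False
[ 1.5010e+01  5.0398e+02 -3.8030e+01  9.9990e+01 -1.0400e+00 -2.0600e+00
 -7.0000e-02] False
[ 1.5390e+01  5.0398e+02 -3.7170e+01  1.0001e+02 -1.0100e+00 -4.7900e+00
 -2.0000e-01] False
[ 1.5770e+01  5.0398e+02 -3.5990e+01  1.0001e+02 -1.2600e+00 -3.6100e+00
  1.5000e-01] False
[ 1.6160e+01  5.0397e+02 -3.4880e+01  9.9990e+01 -1.3700e+00 -1.8000e+00
  1.0000e-02] False
[ 1.6540e+01  5.0407e+02 -3.3850e+01  1.0000e+02 -3.5000e-01 -1.9000e-01
 -3.4000e-01] False
```

```bash
python3 - <<'E'
from h import *
im=cv2.imread("pics/top3.png");c=im[160:230,240:330]
cv2.imwrite("pics/z3.png",np.clip(cv2.resize(c,None,fx=7,fy=7,interpolation=2).astype(float)*1.5,0,255).astype(np.uint8))
E
```

```text
(no output)
```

View pics/z3.png

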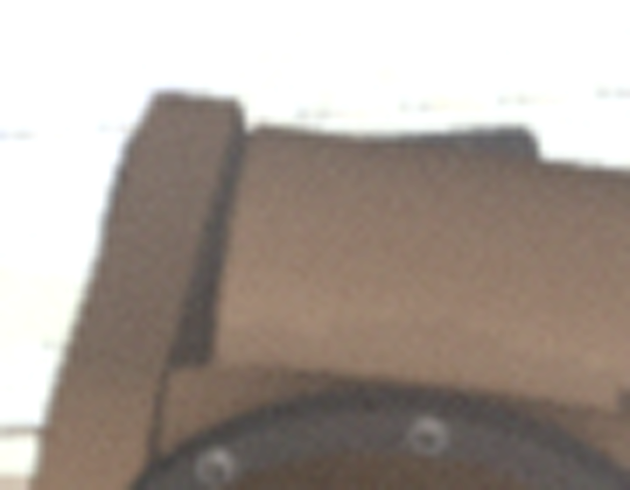

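View pics/side3.png

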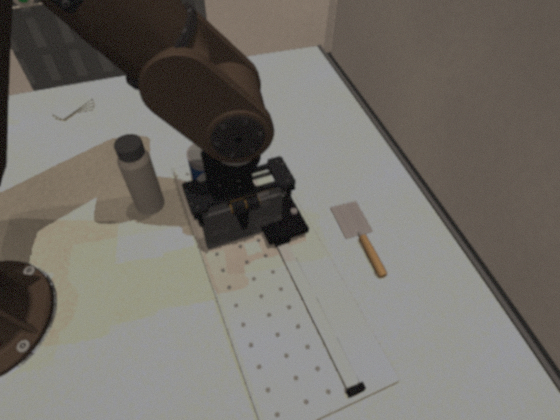

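```bash
python3 - <<'E'
from h import *
y=-34.
while y<-29.5:
    y+=1.
    hit=ctrl.line_to(W(504,y,100),velocity=15,f_stop=6)
    v=[]
    for _ in range(4): ctrl.hold(.03); v.append(st())
    m=np.mean(v,0); print(np.round(m,2),hit)
    if hit or -m[5]>3: break
E
```

```text
[ 17.02 504.14 -32.97 100.03   0.67  -0.92  -0.55] False
[ 1.7410e+01  5.0391e+02 -3.1870e+01  9.9980e+01  1.1000e-01 -3.4000e-01
 -5.5000e-01] False
[ 1.7790e+01  5.0400e+02 -3.0950e+01  1.0001e+02  1.6000e-01 -2.0000e-01
 -9.0000e-02] False
[ 1.817e+01  5.040e+02 -2.998e+01  1.000e+02  4.800e-01 -1.800e-01
 -1.700e-01] False
[ 1.856e+01  5.040e+02 -2.898e+01  1.000e+02  1.600e-01  0.000e+00
  6.200e-01] False
```

There's no contact force after the peak, which fits the ball having snapped forward. I'll back off and look.

```bash
python3 - <<'E'
from h import *
ctrl.line_to(W(504,-110,100),velocity=120);ctrl.line_to(W(504,-110,215),velocity=150)
ctrl.move_pose(W(504,-310,215),ori(95.03));show()
im=ctrl.grab_frame("top");cv2.imwrite("pics/top4.png",im);cv2.imwrite("pics/side4.png",ctrl.grab_frame("side"))
c=im[150:300,150:350]
cv2.imwrite("pics/z4.png",np.clip(cv2.resize(c,None,fx=4,fy=4,interpolation=2).astype(float)*1.5,0,255).astype(np.uint8))
E
```

```text
[ 2.1170e+01  5.0386e+02 -3.0894e+02  2.1449e+02  1.1300e+00  1.4800e+00
 -6.0000e-02]
```

View pics/z4.png

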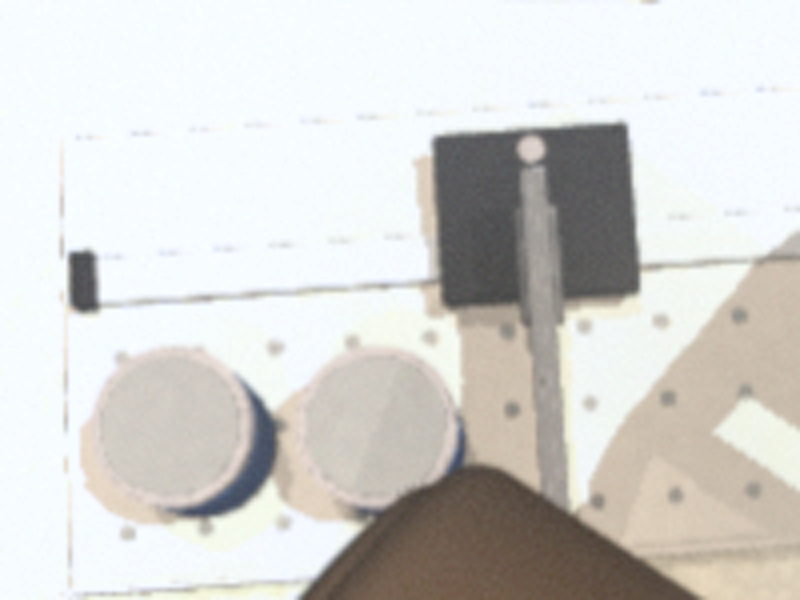

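View pics/side4.png

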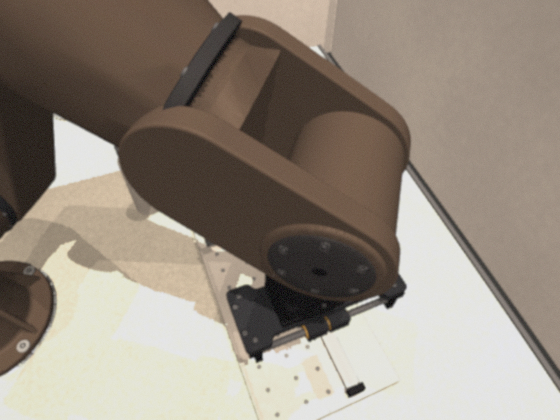

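```bash
python3 - <<'E'
from h import *
for n,p,z in(("screw",(282.75,187.25),56),("cornL",(258.25,184.25),56),("cornR",(306.75,181),56),("panel",(283.3,192.5),145),("panel2",(150+549/4,150+430/4),145)):
    q=atz("top",p,z)[:2];print(n,np.round([q@ex,q@ey],1))
E
```

```text
screw [619.9  -8.9]
cornL [629.5  40.2]
cornR [629.5 -58.2]
panel [587.1  -9.3]
panel2 [467.9  -8.6]
```

```bash
python3 - <<'E'
from h import *
for t,p in(("tin_a",None),("spray_can",None),("filling_knife",None)): print(t,[(np.round(d["position"],1),round(d["conf"],2)) for d in ctrl.boxes_of("top",t)][:2])
show();ctrl.finish_job()
E
```

```text
tin_a [(array([194.2, 258.8]), 0.93), (array([244.3, 255.2]), 0.82)]
spray_can [(array([186.2, 329.5]), 0.69)]
filling_knife [(array([301.1, 134. ]), 0.72)]
 [  21.42  504.4  -308.74  215.24    0.75    1.1     0.89]
the job is handed in; nothing more can be done
```

The divider looks seated in the notch, and I handed the job in at about 21.4 s. I pushed only on its near face, with closed fingertips, about 251 mm along the rail. The job reports no verdict, and no reading shows how far the ball is raised, so the seating is inferred from force and pictures.

- **Force:** it rose to about 4.8 N on the low ridge, less than the 7 N you gave. It then fell to nearly zero, and moving the fingers another 5 mm met no resistance, so the divider had jumped ahead of them.
- **Position:** after backing off, the top picture put the panel, the carriage and the screw above the ball at −8.6 to −9.3 mm along the rail. The clip and its ridges put the notch at −7.3 to −8.8 mm. The gap is about 1 mm, within the roughly 2 mm calibration error and well short of the high ridge.
- **Bystanders:** the tins and the knife were found within about 3 pixels of where they started. The spray can read about 12 pixels away, with lower confidence; the arm partly hides it and nothing touched it, so I put that down to the partial view, but I did not check it separately.
- **Hand:** it finished about 300 mm behind the divider, raised to 215 mm and touching nothing. The force readings there, about 1 N per axis, were close to the noise.

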